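# Load, index and lock a carrier on a transfer rail

### The job

Set the loose ground parallel down gently into the nest on the blue carrier while the carrier is still at the loading end. Then push the carrier along its rail to the middle station, the one with the orange lock, until it drops into the detent there, without running on past it; then slide the orange lock grip fully home so its bolt holds the carrier. Leave the parallel lying in the nest, let go of everything, and leave the other things on the bench where they are.

Things in the scene. Friction and masses are not known exactly. Their poses are not given: they have to be found in the camera images.
- parallel_1: Ground steel parallel, a plain beige bar 16 x 120 x 24 mm (x, y, z of its own frame; it stands on its 16 x 120 face, 0.35 kg), lying loose on the bench to the right of the rail. Origin at the centre of its underside. Tall fixtures (to 0.36 m) stand behind the rail, left (y over 0.11) and right (y under -0.16) from x = 0.55 on, and others left of the bench: lift over them.
- rail_base: Transfer rail fixed on the bench: aluminium base 90 mm wide, 12 mm high. Origin: on the bench at the middle station (yellow plate, lock); the base runs from y -160 to 145 mm. y points along the rail from the loading end (right) to the far end, x across it, away from the robot. Grey lock block, 20 mm high, 64 mm wide, at x -44 to -119 mm. A second, unwanted station (grey plates) is 55 mm on, at +y.
- carrier (a joint): Travel of the blue carrier along the rail base's +y, m: 0 loading-end stop, 0.075 middle detent, 0.130 second detent, 0.140 far stop. Starts loose at 0 to 0.025. Friction 1.5 N; a sprung ball meets a bump from 15 mm before each station (about 6 N; top 8 mm before it), and from 7 mm short pulls the carrier into the detent and holds it.
- nest (a point): Centre of the nest floor (carrier deck), 40 mm above the bench; axes as rail_base. Deck 50 mm wide (x), to 78 mm at +y, 98 mm at -y. Nest for the parallel, length along y: inside 24 (x) x 128 mm (y), fences 8 mm high, 5 mm thick. Side fences only from 36 to 64 mm either side of the middle, so the middle 72 mm is open for fingers down to the deck.
- post_top (a point): Centre of the top of the black push post on the carrier's trailing (-y) end, 90 mm above the bench; the post is 26 mm (x) x 20 mm (y) and rises 50 mm from the deck. It stands 85 mm from the nest centre to -y. Push its -y face, or grip it.
- lock (a joint): Travel of the orange lock grip along the rail base's +x (away from the robot), m: 0 drawn back, 0.026 fully home at its stop. Starts at 0 to 0.006; friction 2 N, stays where left. Its 12 mm bolt enters an 18 mm gap between two lugs on the carrier only with the carrier in the middle detent; else it strikes a lug at about 0.013.
- lock_grip_top (a point): Centre of the top of the orange lock grip, 71 mm above the bench; the grip is 26 mm (x, its sliding direction) x 22 mm (y) and 34 mm high, axes as the rail base's. With the lock fully home this point is 59 mm on the robot's side of the rail's centre line.
- grease_pot: White grease bottle with a red cap, 44 mm across, 90 mm high, standing; bystander. Origin at the centre of its underside.
- step_block_1: Black stepped packing block 32 x 60 x 50 mm; bystander. Origin at the centre of its underside.

How it is judged (in metres and radians):
On the way, in this order (a step that is already met when the one before it is completed fails the run):
1. the parallel lies in the nest, let go, with the carrier still at the loading end (x of parallel_1 in the frame of nest between -0.006 and 0.006 m and y of parallel_1 in the frame of nest between -0.007 and 0.007 m and z of parallel_1 in the frame of nest between -0.003 and 0.004 m and angle between parallel_1's own z axis and vertical below 0.1 rad and angle between the y axis of parallel_1 and the y axis of nest, either way round below 0.12 rad and contact force between the fingers and parallel_1 below 0.1 N and value of joint carrier below 0.055 m), for 0.2 s.
2. the carrier, with the parallel in its nest, stands in the detent of the middle station with the lock not yet home (x of parallel_1 in the frame of nest between -0.006 and 0.006 m and y of parallel_1 in the frame of nest between -0.007 and 0.007 m and z of parallel_1 in the frame of nest between -0.003 and 0.004 m and angle between parallel_1's own z axis and vertical below 0.1 rad and angle between the y axis of parallel_1 and the y axis of nest, either way round below 0.12 rad and value of joint carrier between 0.071 and 0.079 m and value of joint lock below 0.012 m), for 0.2 s.
At the end, for the whole second after the job is handed in: Carrier in the middle station (travel 0.075 m, within 4 mm); lock over 0.023 m of its 0.026 m; parallel at rest in the nest: within 6 mm across and 7 mm along of its centre, underside within 4 mm of its floor, upright within 0.1 rad, in line within 0.12 rad (x of parallel_1 in the frame of nest between -0.006 and 0.006 m and y of parallel_1 in the frame of nest between -0.007 and 0.007 m and z of parallel_1 in the frame of nest between -0.003 and 0.004 m and angle between parallel_1's own z axis and vertical below 0.1 rad and angle between the y axis of parallel_1 and the y axis of nest, either way round below 0.12 rad and value of joint carrier between 0.071 and 0.079 m and value of joint lock above 0.023 m and linear speed of parallel_1 below 0.02 m/s); the robot touches nothing.
It fails at once if the carrier runs past the middle station (travel over 0.095 m) (value of joint carrier above 0.095 m).
It fails at once if the parallel is dropped or slammed onto the carrier (over 60 N) (contact force between parallel_1 and rail_base above 60 N).
It fails at once if the grease bottle is moved more than 30 mm (distance of grease_pot from where it was at the start of the episode above 0.03 m).
It fails at once if the stepped block is moved more than 30 mm (distance of step_block_1 from where it was at the start of the episode above 0.03 m).
It also fails if it takes over 67 s, if anything falls off the work surface, if the arm or the gripper's body presses on something with over 40 N, if the wrist force passes 120 N, or if a joint passes its speed limit or range.

### The arm

A 6-joint arm with a two-finger parallel gripper is mounted at the origin on the work surface; the furniture and walls round the work are solid. World frame = base frame: x ahead of the robot, y to its left, z up, the work surface at z = 0. Lengths are in m, angles in degrees, forces in N, time in s.
With the tool pointing down it reaches from about 0.4 to 0.825 m from the base axis. Payload 7 kg.
Tool frame: the origin (TCP) lies between the finger pads; the fingertips stand 22 mm ahead of it and the grasp point (between the pads) lies 3 mm ahead of it; z points along the fingers, y is the line along which they close (so a half turn about z gives the same grasp; the last joint's range is limited). The gripper opens to 88 mm and grips with 3 to 60 N. Pads are 19 mm wide; open, the fingers measure 130 mm over their backs; the gripper's body (78 mm by 193 mm) begins 47 mm behind the grasp point.
Start: joints at [-49.555, 20.546, 0.682, 0, -70.136, -16.507], TCP at [0.274, -0.617, 0.249] pointing down, gripper open.
Joint ranges: [-176.03, 176.03], [-82.01, 121.73], [-58.28, 71.71], [-173.87, 95.51], [-174.79, -0.11], [-173.66, 173.66]. Speed limits (degrees/s): [136.94, 136.94, 172.46, 180, 180, 180].

### API

Orientations are given as [roll, pitch, yaw] about the fixed x, y, z axes, in that order (R = Rz(yaw) Ry(pitch) Rx(roll)).
In Python, from plant import ctrl gives the robot as it stands.
- The arm moves only by the tool apply_moves, never from a script. Its argument "targets" is a list of rows, each an object with "travel": the shift along the tool's x, y, z in mm, a list of three; "roll": the turn about the tool's z in degrees; "jaw": the finger opening in mm, from 0 to 87.6. In form: [{"travel": [tx, ty, tz], "roll": roll, "jaw": jaw}, ...]. A call has 1 to 10 rows; each row shifts and turns the commanded pose from where the row before left it, along the tool's axes as they then stand; what a row does not reach is not made up. A row lasts 1/10 s, in which the tool goes at most 50 mm and 8.59 degrees, less where a joint would pass 70% of its speed; a pose out of reach is approached as far as the arm can. A call with a gripper value outside its range is refused whole. The fingers move at their own pace and stop on an object; the grip force is fixed at half the most. Time passes only in rows, so rows that do not move let the fingers close. It gives the time, the measured TCP pose, the force, the opening and the grip force at its end, in the units of the state.
- ctrl.get_obs(): the state, without advancing time (a new reading comes with each control period).
- ctrl.snapshot(name): name is "scene" or "top" or "wrist"; returns the picture (384x512x3 uint8, red, green, blue); there is no depth.
- ctrl.calibration(name): a dict with "K" (3x3 intrinsics, pixels), "dist_coeffs" ([k1, k2, p1, p2, k3] as OpenCV has them; the pictures are not rectified), "extrinsics" (4x4, takes a point from camera to world coordinates); the wrist camera has in their place "hand_eye" (4x4, takes a point from camera to tool coordinates, whose origin is the TCP and whose axes are the flange's). Camera axes: x right, y down, z forward; pixel columns grow to the right and rows downward; lengths in m; the calibration is good to about 2 mm. A picture is of the moment at which its call begins: read the wrist's pose just before it. calibration takes no time and is no camera call.
- ctrl.close_job(): hands the job in; it is judged then, once.
The state is a dict: "clock": time; "joint_pos": joint angles; "qvel": joint speeds; "tau": joint torques, N m; "tool_pos": TCP position; "orientation": TCP orientation; "force": force on the tool from outside, world axes, zero at the start; "moment": the same for the moment, N m; "opening": finger opening in m; "gripper_force": force on a finger pad.
Only numpy, scipy, OpenCV 4.12 (cv2) and the standard library are available. Lean on these libraries where they do the work, as an engineer would, in place of code of your own. Each camera call takes 0.05 s, during which the arm holds its last target. There are 200 camera calls.

## Working session

There is one attempt and no reset: what is moved stays moved. The work goes in short steps, Python scripts to look and compute and a tool call to move; the robot and the scene stay as the last step left them, time stands still between calls to the robot, and variables do not carry over. Pictures are saved under pics/ and viewed, at most 10 in all, crops included, and the job is handed in when it is done.

Besides the shell and the picture viewer there is one more tool, called after "Request:" as name(argument=value, ...), one argument or row to a line, values as JSON. apply_moves: Moves the arm, as the interface text tells. Its arguments: {"type":"object","properties":{"targets":{"type":"array","items":{"type":"object","properties":{"travel":{"type":"array","items":{"type":"number"}},"roll":{"type":"number"},"jaw":{"type":"number"}}}}},"required":["targets"]}

```bash
mkdir -p pics; ls
python3 - <<'E'
from plant import ctrl
import cv2,json
o=ctrl.get_obs();print({k:o[k] for k in('clock','tool_pos','orientation','force','opening')})
for n in('scene','top'):
    im=ctrl.snapshot(n);cv2.imwrite(f'pics/{n}0.png',im[:,:,::-1])
    c=ctrl.calibration(n);print(n,c)
print(ctrl.calibration('wrist'))
E
```

```text
pics
{'clock': 0.0, 'tool_pos': array([ 0.27369451, -0.61653028,  0.24764988]), 'orientation': array([ 1.79906284e+02, -6.57248549e-03, -1.56067051e+02]), 'force': array([-0.42142324, -0.69439416, -0.10760859]), 'opening': 0.0877274516937398}
scene {'K': array([[437.62861326,   0.        , 251.32456362],
       [  0.        , 437.62861326, 190.98564858],
       [  0.        ,   0.        ,   1.        ]]), 'dist_coeffs': array([-0.11108059,  0.        ,  0.        ,  0.        ,  0.        ]), 'extrinsics': array([[ 0.44221939, -0.6518203 ,  0.61609439, -0.25829189],
       [-0.89686343, -0.32812751,  0.29659453, -0.52506927],
       [ 0.00883118, -0.68371239, -0.72969814,  0.93610842],
       [ 0.        ,  0.        ,  0.        ,  1.        ]])}
top {'K': array([[397.68594967,   0.        , 263.9869817 ],
       [  0.        , 397.68594967, 193.52428594],
       [  0.        ,   0.        ,   1.        ]]), 'dist_coeffs': array([0.02327737, 0.        , 0.        , 0.        , 0.        ]), 'extrinsics': array([[ 0.01700718, -0.99401272,  0.10793266,  0.35699064],
       [-0.99984097, -0.01748694, -0.00350002, -0.17148239],
       [ 0.00536648, -0.10785597, -0.99415205,  1.00657772],
       [ 0.        ,  0.        ,  0.        ,  1.        ]])}
{'K': array([[314.81661323,   0.        , 251.8207295 ],
       [  0.        , 314.81661323, 187.89408193],
       [  0.        ,   0.        ,   1.        ]]), 'dist_coeffs': array([-0.06683857,  0.        ,  0.        ,  0.        ,  0.        ]), 'hand_eye': array([[ 8.49906564e-04, -9.56126278e-01, -2.92953610e-01,
         7.83459933e-02],
       [ 9.99998988e-01,  4.78322285e-04,  1.34003878e-03,
         4.40064003e-04],
       [-1.14112005e-03, -2.92954453e-01,  9.56125717e-01,
        -1.36394205e-01],
       [ 0.00000000e+00,  0.00000000e+00,  0.00000000e+00,
         1.00000000e+00]])}
```

View pics/top0.png

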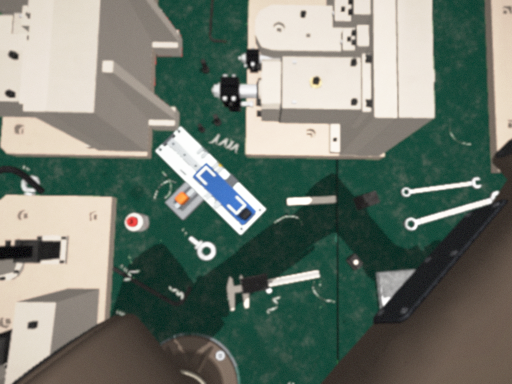

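View pics/scene0.png

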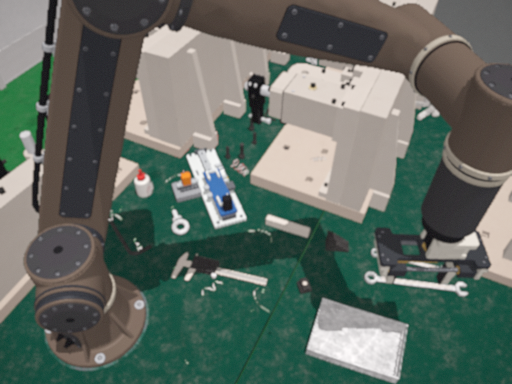

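The top view shows the parallel at about (311,200), step block at (368,200), rail from (168,140) to (252,220) with the blue carrier at (222,190), black post at (245,212), orange grip at (183,198), bottle at (136,222). The scene view agrees: parallel at (288,226), post at (227,202), grip at (185,178).

```bash
cat > h.py <<'E'
import cv2,numpy as np
from plant import ctrl
def tw(p,q=None):
    from scipy.spatial.transform import Rotation as R
    T=np.eye(4);T[:3,:3]=R.from_euler('xyz',q,degrees=True).as_matrix();T[:3,3]=p;return T
def cast(name,px,z,T=None):
    c=ctrl.calibration(name);E=T@c['hand_eye'] if T is not None else c['extrinsics']
    u=cv2.undistortPoints(np.array(px,float).reshape(-1,1,2),c['K'],c['dist_coeffs']).reshape(-1,2)
    d=np.c_[u,np.ones(len(u))]@E[:3,:3].T;o=E[:3,3]
    return o+d*((z-o[2])/d[:,2])[:,None]
def blobs(m,amin=20):
    cs,_=cv2.findContours(m.astype(np.uint8),cv2.RETR_EXTERNAL,cv2.CHAIN_APPROX_NONE)
    return [c for c in cs if cv2.contourArea(c)>amin]
def rect(name,c,z,T=None):
    "min-area rectangle of the contour cast to the plane: centre, sizes, long-axis angle (deg), all mm"
    P=cast(name,c.reshape(-1,2),z,T)[:,:2]*1000
    r=cv2.minAreaRect(P.astype(np.float32));b=cv2.boxPoints(r);e=b[1]-b[0],b[2]-b[1]
    l=max(e,key=np.linalg.norm);return np.round(r[0],1),np.round(sorted(r[1]),1),round(np.degrees(np.arctan2(l[1],l[0]))%180,1)
E
python3 - <<'E'
from h import *
for n,roi in(('top',(140,110,400,260)),('scene',(120,130,360,260))):
    im=cv2.imread(f'pics/{n}0.png');hsv=cv2.cvtColor(im,cv2.COLOR_BGR2HSV);H,S,V=cv2.split(hsv)
    R=np.zeros(H.shape,bool);R[roi[1]:roi[3],roi[0]:roi[2]]=1
    for k,m,z,am in(('blue',(H>98)&(H<125)&(S>120)&(V>90),.04,30),('orange',(H>5)&(H<22)&(S>150),.071,15),
      ('pale',(V>150)&(S<70),.012,80),('black',V<35,.09,25)):
        for c in blobs(m&R,am):
            x,y,w,h=cv2.boundingRect(c)
            zz=.024 if k=='pale' and w<60 else z
            print(n,k,(x,y,w,h),*rect(n,c,zz))
t=cv2.imread('pics/top0.png')[120:250,130:400];s=cv2.imread('pics/scene0.png')[130:260,130:360]
t=cv2.resize(t,(800,385),interpolation=3);cv2.imwrite('pics/tc.png',t)
E
```

```text
top blue (230, 204, 25, 20) [ 415.8 -123.4] [42.9 43. ] 46.1
top blue (202, 171, 39, 39) [469.  -68.3] [ 43.2 120.4] 46.2
top orange (176, 193, 13, 11) [444.6  19.5] [21.9 24.8] 136.8
top pale (189, 236, 27, 24) [325. -23.] [44.8 73.6] 73.6
top pale (140, 215, 8, 15) [388.3 119.8] [17.1 34.6] 2.9
top pale (286, 196, 49, 10) [ 448.2 -289.7] [ 20.  119.5] 92.4
top pale (155, 126, 111, 109) [472.7 -12.5] [165.  309.1] 46.9
top pale (373, 110, 27, 9) [ 672. -481.] [20.8 66.2] 90.9
top pale (245, 110, 116, 47) [ 621.6 -270.8] [118.  293.3] 89.9
top pale (147, 110, 31, 18) [650.5  86.1] [42.6 75.8] 93.4
top black (354, 197, 9, 13) [ 438.6 -394.8] [16.2 26. ] 22.9
scene blue (216, 203, 20, 13) [ 413.4 -125.8] [43.6 47.3] 46.9
scene blue (206, 173, 23, 28) [471.7 -66.8] [ 47.4 109. ] 46.3
scene orange (181, 172, 10, 13) [434.3  12.5] [25.3 48. ] 32.6
scene pale (266, 214, 43, 23) [ 442.4 -292.7] [ 33.5 122.9] 92.8
scene pale (172, 209, 18, 26) [327.3 -32.8] [45.1 89.4] 33.2
scene pale (120, 158, 33, 39) [413.1 179.9] [ 92.4 177.3] 38.0
scene pale (251, 130, 109, 92) [ 699.6 -251. ] [324.3 401.8] 16.5
scene pale (125, 130, 122, 98) [559.4  55. ] [257.9 551.3] 63.4
```

View pics/tc.png

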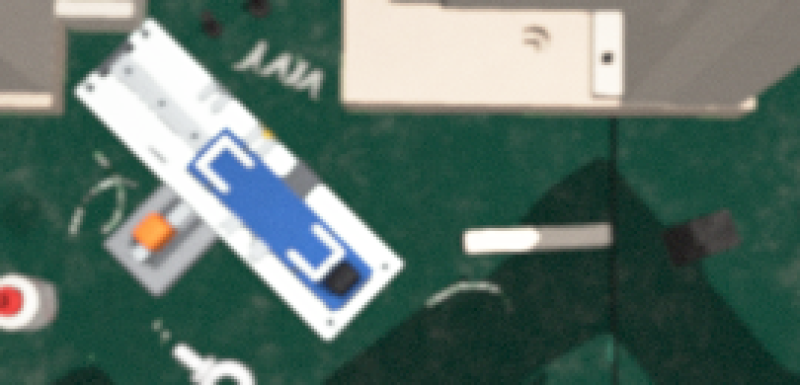

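The crop confirms the bar lies free between rail and step block; the rail's +y axis runs at about 46.5° in the world, the post at the loading end, the lock grip at (153,232) in the crop. I'll go above the bar with the closing line across it.

```bash
cat >> h.py <<'E'
def plan(target,yaw,n,start=None):
    "tool-axis rows to a target TCP (mm) and yaw (deg), tool pointing down"
    o=ctrl.get_obs();p=o['tool_pos']*1000;y0=o['orientation'][2]
    d=np.array(target)-p;dy=(yaw-y0+180)%360-180
    print('now',np.round(p,1),np.round(o['orientation'],1),'clock',round(o['clock'],2),'F',np.round(o['force'],1),'open',round(o['opening']*1000,1))
    for i in range(n):
        a=np.radians(y0+dy*i/n);c,s=np.cos(a),np.sin(a);v=d/n
        print([round(float(x),1) for x in(c*v[0]+s*v[1],s*v[0]-c*v[1],-v[2])],round(-dy/n,2))
E
python3 -c "
from h import *
plan([450,-290,200],-87.6,9)"
```

```text
now [ 273.7 -616.6  247.7] [ 179.9   -0.  -156.1] clock 0.1 F [ 0.7  0.7 -0. ] open 87.5
[-32.6, 25.2, 5.3] -7.61
[-35.7, 20.7, 5.3] -7.61
[-38.1, 15.8, 5.3] -7.61
[-39.9, 10.6, 5.3] -7.61
[-40.9, 5.2, 5.3] -7.61
[-41.2, -0.2, 5.3] -7.61
[-40.8, -5.7, 5.3] -7.61
[-39.7, -11.1, 5.3] -7.61
[-37.9, -16.2, 5.3] -7.61
```

Request:
apply_moves(
  targets=[
    {"travel":[-32.5,25,5],"roll":-7.6,"jaw":87},
    {"travel":[-35.5,20.5,5],"roll":-7.6,"jaw":87},
    {"travel":[-38,16,5],"roll":-7.6,"jaw":87},
    {"travel":[-40,10.5,5],"roll":-7.6,"jaw":87},
    {"travel":[-41,5,5],"roll":-7.6,"jaw":87},
    {"travel":[-41,0,5],"roll":-7.6,"jaw":87},
    {"travel":[-41,-5.5,5],"roll":-7.6,"jaw":87},
    {"travel":[-39.5,-11,5],"roll":-7.6,"jaw":87},
    {"travel":[-38,-16,5],"roll":-7.6,"jaw":87},
    {"travel":[0,0,0],"roll":0,"jaw":60},
  ],
)

```text
clock: 1.1
tool_pos: [0.451, -0.2874, 0.2029]
orientation: [180.0, 0.0, -87.2]
force: [-0.4, 0.5, -0.2]
opening: 0.0828
gripper_force: 0.0
```

```bash
cat > wl.py <<'E'
from h import *
import sys
def wrist(tag):
    o=ctrl.get_obs();T=tw(o['tool_pos'],o['orientation']);im=ctrl.snapshot('wrist')[:,:,::-1].copy()
    cv2.imwrite(f'pics/{tag}.png',im);np.save(f'pics/{tag}.npy',T);return im,T
E
python3 - <<'E'
from wl import *
im,T=wrist('w1');print(T.round(3))
H,S,V=cv2.split(cv2.cvtColor(im,cv2.COLOR_BGR2HSV))
for c in blobs((V>110)&(S<75),400): print(cv2.boundingRect(c),*rect('wrist',c,.024,T))
E
```

```text
[[ 0.049 -0.999 -0.001  0.451]
 [-0.999 -0.049  0.001 -0.287]
 [-0.001  0.001 -1.     0.203]
 [ 0.     0.     0.     1.   ]]
(5, 365, 335, 19) [556.    0.8] [ 40.3 471.8] 4.9
(92, 270, 321, 64) [ 443.5 -124.8] [ 90.5 380.3] 2.9
(338, 226, 55, 39) [ 323.  -203.8] [30.6 81.3] 138.9
(409, 153, 18, 80) [ 271.9 -270. ] [18.4 91.6] 102.1
(244, 107, 18, 116) [ 450.8 -290.8] [ 17.  121.4] 93.3
(436, 0, 76, 15) [ 250.  -457.3] [12.7 76.9] 6.6
(0, 0, 167, 265) [ 623.1 -313.2] [190.6 278.6] 80.5
```

View pics/w1.png

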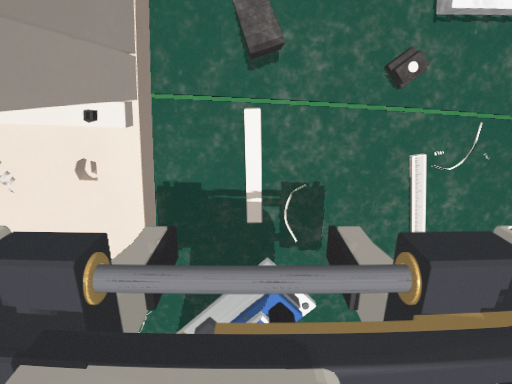

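Wrist view: bar at (253,165), its top measured 17 x 121 mm, centre (451,-291), 93.3° – sizes match. Descend and grip.

Request:
apply_moves(
  targets=[
    {"travel":[3.5,0,30],"roll":-0.5,"jaw":50},
    {"travel":[0,0,45],"roll":0,"jaw":50},
    {"travel":[0,0,45],"roll":0,"jaw":50},
    {"travel":[0,0,35],"roll":0,"jaw":50},
    {"travel":[0,0,15],"roll":0,"jaw":50},
    {"travel":[0,0,6],"roll":0,"jaw":45},
    {"travel":[0,0,0],"roll":0,"jaw":10},
    {"travel":[0,0,0],"roll":0,"jaw":10},
    {"travel":[0,0,0],"roll":0,"jaw":10},
    {"travel":[0,0,0],"roll":0,"jaw":10},
  ],
)

```text
clock: 2.15
tool_pos: [0.4504, -0.2945, 0.0286]
orientation: [-179.9, -0.0, -87.2]
force: [-0.0, -0.9, 0.4]
opening: 0.0184
gripper_force: 0.0
```

Request:
apply_moves(
  targets=[
    {"travel":[0,0,0],"roll":0,"jaw":10},
    {"travel":[0,0,0],"roll":0,"jaw":10},
    {"travel":[0,0,0],"roll":0,"jaw":10},
  ],
)

```text
clock: 2.45
tool_pos: [0.4503, -0.2945, 0.0286]
orientation: [-179.9, -0.0, -87.1]
force: [-0.7, 1.4, 7.4]
opening: 0.0157
gripper_force: 29.9
```

Request:
apply_moves(
  targets=[
    {"travel":[0,0,-15],"roll":0,"jaw":10},
    {"travel":[0,0,-40],"roll":0,"jaw":10},
    {"travel":[0,0,-45],"roll":0,"jaw":10},
    {"travel":[-22,0,-40],"roll":0,"jaw":10},
    {"travel":[-38,0,-30],"roll":0,"jaw":10},
    {"travel":[-42,0,-25],"roll":0,"jaw":10},
    {"travel":[-45,0,-20],"roll":0,"jaw":10},
    {"travel":[-48,0,-15],"roll":0,"jaw":10},
    {"travel":[-48,0,-10],"roll":0,"jaw":10},
    {"travel":[-48,0,0],"roll":0,"jaw":10},
  ],
)

```text
clock: 3.45
tool_pos: [0.435, -0.002, 0.269]
orientation: [-179.8, 0.1, -87.2]
force: [2.4, 0.1, -3.8]
opening: 0.0156
gripper_force: 29.9
```

Request:
apply_moves(
  targets=[
    {"travel":[0,0,0],"roll":0,"jaw":10},
    {"travel":[0,0,0],"roll":0,"jaw":10},
    {"travel":[0,0,0],"roll":0,"jaw":10},
  ],
)

```text
clock: 3.75
tool_pos: [0.4349, -0.0043, 0.2671]
orientation: [180.0, -0.0, -87.2]
force: [-0.4, -0.6, -3.3]
opening: 0.0158
gripper_force: 29.9
```

Run:
```python
from wl import *
im,T=wrist('w2');print(T.round(3))
H,S,V=cv2.split(cv2.cvtColor(im,cv2.COLOR_BGR2HSV))
for k,m,z in(('blue',(H>98)&(H<125)&(S>120)&(V>60),.04),('orange',(H>5)&(H<22)&(S>150),.071),('black',(V<50),.09)):
  for c in blobs(m,100): print(k,cv2.boundingRect(c),*rect('wrist',c,z,T))
cv2.imwrite('pics/w2b.png',cv2.resize(im,(768,576),interpolation=2))
```

```text
[[ 0.05  -0.999 -0.001  0.435]
 [-0.999 -0.05  -0.    -0.004]
 [ 0.     0.001 -1.     0.267]
 [ 0.     0.     0.     1.   ]]
blue (164, 25, 139, 141) [462.1 -74.2] [ 48.6 173.6] 46.7
black (0, 327, 512, 46) [418.1 228.7] [ 78.4 696.9] 5.0
black (96, 301, 122, 21) [543.  175.1] [ 29.2 148.5] 3.8
black (287, 298, 52, 24) [355.5 159.4] [31.7 62.3] 10.3
black (270, 295, 10, 16) [400.6 154.3] [10.6 21.6] 94.0
black (225, 294, 10, 19) [453.9 157.6] [10.6 25.8] 91.2
black (206, 207, 30, 59) [457.8  69.2] [26.4 74.7] 108.7
black (90, 185, 145, 97) [532.5  62.8] [115.6 151.2] 171.8
black (269, 179, 159, 117) [329.9  71.4] [141.3 169.1] 0.6
black (88, 140, 20, 15) [593.5 -22.2] [14.4 20.3] 2.3
black (62, 107, 30, 20) [611.2 -50.9] [18.5 29.4] 11.2
black (2, 102, 29, 12) [676.1 -59.3] [10.9 30.3] 1.4
black (268, 28, 32, 35) [ 413.1 -126.6] [24.3 24.5] 136.6
black (399, 14, 10, 58) [ 299.4 -135.5] [ 7.2 51.1] 101.5
```

View pics/w2b.png

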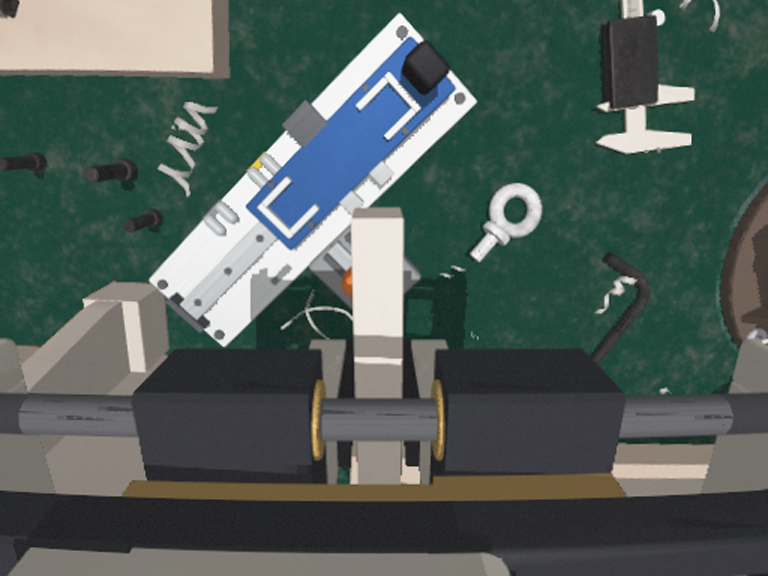

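Wrist view (1.5x): carrier deck clear, blue from (425,45) to (270,230), fences visible at (390,105) and (290,210), post top (428,65), rail corners (400,13),(475,100),(150,278),(222,346), bar held at (377,215..). Refine nest from fences and rail corners, and the bar's place in the hand.

Run:
```python
from wl import *
im=cv2.imread('pics/w2.png');T=np.load('pics/w2.npy')
H,S,V=cv2.split(cv2.cvtColor(im,cv2.COLOR_BGR2HSV))
b=max(blobs((H>98)&(H<125)&(S>120)&(V>60),100),key=cv2.contourArea)
hull=np.zeros(H.shape,np.uint8);cv2.fillPoly(hull,[cv2.convexHull(b)],1);hull=cv2.erode(hull,np.ones((5,5)))
fs=blobs((hull>0)&(S<70)&(V>130),40)
for f in fs: print('fence',cv2.boundingRect(f),*rect('wrist',f,.048,T))
print('both',*rect('wrist',np.vstack(fs),.048,T))
cor=np.array([(400,13),(475,100),(222,346),(150,278)])/1.5
C=cast('wrist',cor,.012,T)[:,:2]*1000;print('corners',C.round(1),'centre',C.mean(0).round(1),np.linalg.norm(np.diff(C,axis=0),axis=1).round(1))
m=(S<75)&(V>110);m[:, :228]=0;m[:,275:]=0;m[:137]=0;m[232:]=0
# bar edges row by row
for r in range(138,226,8):
    w=np.where(m[r])[0];print(r,w.min() if len(w) else None,w.max() if len(w) else None,int(V[r,250]))
print(V[134:152,250])
```

```text
fence (172, 118, 41, 41) [504.8 -28.6] [34.  34.5] 136.8
fence (237, 48, 44, 45) [ 434.1 -105.7] [33.3 36.3] 137.3
both [469.8 -67.2] [ 36.3 138.3] 47.2
corners [[ 427.2 -174.9]
 [ 364.5 -115.5]
 [ 572.2  105.8]
 [ 633.3   43.9]] centre [499.3 -35.2] [ 86.3 303.5  86.9]
138 228 265 119
146 228 269 233
154 228 269 239
162 228 269 238
170 228 268 239
178 228 274 238
186 235 274 238
194 235 269 238
202 235 268 238
210 231 268 238
218 235 268 236
[ 75  74  77  84 119 147 149 150 151 151 152 201 233 238 238 239 238 239]
```

Run:
```python
from wl import *
T=np.load('pics/w2.npy');p=cast('wrist',[(251.5,145.3),(235,194),(268.5,194),(235,218),(268,218)],.2625,T)
print(((np.linalg.inv(T)@np.c_[p,np.ones(5)].T).T*1000).round(1))
plan([469.5,-67,150],-133.3,10)
```

```text
[[  55.4   -1.     4.6 1000. ]
 [  32.3   -8.8    4.6 1000. ]
 [  32.3    7.     4.6 1000. ]
 [  20.1   -9.     4.6 1000. ]
 [  20.1    7.     4.6 1000. ]]
now [435.   -4.7 267.1] [180.   -0.  -87.2] clock 3.8 F [ 0.6 -0.3 -3.4] open 15.2
[6.4, -3.1, 11.7] 4.61
[6.1, -3.6, 11.7] 4.61
[5.8, -4.1, 11.7] 4.61
[5.5, -4.6, 11.7] 4.61
[5.1, -5.0, 11.7] 4.61
[4.6, -5.4, 11.7] 4.61
[4.2, -5.7, 11.7] 4.61
[3.7, -6.1, 11.7] 4.61
[3.2, -6.3, 11.7] 4.61
[2.7, -6.6, 11.7] 4.61
```

Request:
apply_moves(
  targets=[
    {"travel":[6.7,-2.7,12],"roll":4.6,"jaw":10},
    {"travel":[6.4,-3.3,12],"roll":4.6,"jaw":10},
    {"travel":[6.2,-3.8,12],"roll":4.6,"jaw":10},
    {"travel":[5.9,-4.3,12],"roll":4.6,"jaw":10},
    {"travel":[5.5,-4.8,12],"roll":4.6,"jaw":10},
    {"travel":[5.0,-5.2,12],"roll":4.6,"jaw":10},
    {"travel":[4.6,-5.5,12],"roll":4.6,"jaw":10},
    {"travel":[4.1,-6,12],"roll":4.6,"jaw":10},
    {"travel":[3.6,-6.2,12],"roll":4.6,"jaw":10},
    {"travel":[3.1,-6.5,9],"roll":4.6,"jaw":10},
  ],
)

```text
clock: 4.8
tool_pos: [0.4661, -0.0712, 0.1494]
orientation: [180.0, -0.1, -133.5]
force: [-0.3, -0.1, -3.1]
opening: 0.0157
gripper_force: 29.9
```

Request:
apply_moves(
  targets=[
    {"travel":[0,0,0],"roll":0,"jaw":10},
    {"travel":[0,0,0],"roll":0,"jaw":10},
    {"travel":[0,0,0],"roll":0,"jaw":10},
  ],
)

```text
clock: 5.1
tool_pos: [0.4667, -0.0696, 0.1509]
orientation: [-180.0, 0.0, -133.1]
force: [0.1, 0.2, -2.9]
opening: 0.0157
gripper_force: 29.9
```

Run:
```python
from wl import *
im,T=wrist('w3');cv2.imwrite('pics/w3b.png',cv2.resize(im,(768,576),interpolation=2))
plan([466.1,-70.1,150],-133.3,1)
H,S,V=cv2.split(cv2.cvtColor(im,cv2.COLOR_BGR2HSV))
for c in blobs((H>98)&(H<125)&(S>120)&(V>60),100): print(cv2.boundingRect(c),*rect('wrist',c,.04,T))
```

```text
now [466.8 -69.3 151. ] [-180.     0.  -133.1] clock 5.15 F [ 0.8  0.4 -4. ] open 15.6
[1.0, -0.0, 1.0] 0.19
(221, 135, 14, 91) [475.7 -88.2] [ 9.6 76.5] 46.9
(237, 118, 31, 20) [ 431.4 -106.9] [14.7 23.3] 136.9
(220, 71, 65, 156) [445.5 -91.9] [ 48.6 125.1] 46.8
```

View pics/w3b.png

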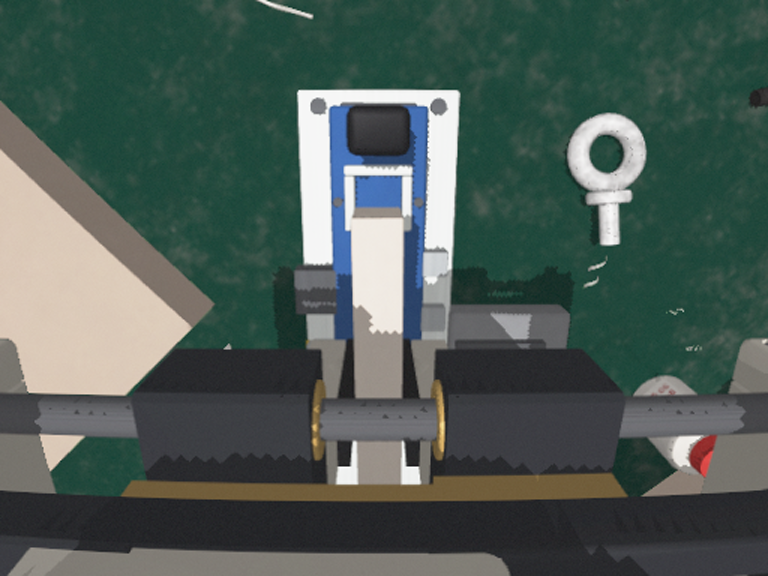

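The bar is centred over the nest laterally (bar 377, fences 345–411, post 379 px) and lengthwise within 1 mm. Lower it.

Request:
apply_moves(
  targets=[
    {"travel":[0.8,0,35],"roll":0,"jaw":10},
    {"travel":[0,0,25],"roll":0,"jaw":10},
    {"travel":[0,0,12],"roll":0,"jaw":10},
    {"travel":[0,0,4],"roll":0,"jaw":10},
    {"travel":[0,0,2],"roll":0,"jaw":10},
    {"travel":[0,0,1.5],"roll":0,"jaw":10},
    {"travel":[0,0,1],"roll":0,"jaw":10},
    {"travel":[0,0,0],"roll":0,"jaw":10},
    {"travel":[0,0,0],"roll":0,"jaw":10},
  ],
)

```text
clock: 6.05
tool_pos: [0.4663, -0.0697, 0.0704]
orientation: [-180.0, 0.0, -133.2]
force: [0.5, 0.6, -3.4]
opening: 0.0157
gripper_force: 29.9
```

Request:
apply_moves(
  targets=[
    {"travel":[0,0,0.7],"roll":0,"jaw":10},
    {"travel":[0,0,0],"roll":0,"jaw":10},
    {"travel":[0,0,0.7],"roll":0,"jaw":10},
    {"travel":[0,0,0],"roll":0,"jaw":10},
    {"travel":[0,0,0],"roll":0,"jaw":10},
  ],
)

```text
clock: 6.55
tool_pos: [0.4661, -0.0698, 0.0686]
orientation: [-180.0, -0.0, -133.2]
force: [-0.5, -0.4, -1.9]
opening: 0.0158
gripper_force: 29.9
```

Request:
apply_moves(
  targets=[
    {"travel":[0,0,0.5],"roll":0,"jaw":10},
    {"travel":[0,0,0],"roll":0,"jaw":10},
    {"travel":[0,0,0],"roll":0,"jaw":10},
  ],
)

```text
clock: 6.85
tool_pos: [0.4661, -0.0698, 0.0685]
orientation: [-180.0, 0.0, -133.2]
force: [-2.4, 1.4, 6.1]
opening: 0.0159
gripper_force: 29.9
```

Seated. Open and lift.

Request:
apply_moves(
  targets=[
    {"travel":[0,0,0],"roll":0,"jaw":19},
    {"travel":[0,0,0],"roll":0,"jaw":24},
    {"travel":[0,0,0],"roll":0,"jaw":34},
    {"travel":[0,0,0],"roll":0,"jaw":34},
    {"travel":[0,0,0],"roll":0,"jaw":34},
    {"travel":[0,0,-5],"roll":0,"jaw":34},
    {"travel":[0,0,-15],"roll":0,"jaw":34},
    {"travel":[0,0,-30],"roll":0,"jaw":34},
    {"travel":[0,0,-40],"roll":0,"jaw":34},
    {"travel":[0,0,0],"roll":0,"jaw":34},
  ],
)

```text
clock: 7.85
tool_pos: [0.4691, -0.0695, 0.1633]
orientation: [-179.7, 0.4, -133.1]
force: [1.2, 0.2, -0.7]
opening: 0.0342
gripper_force: 0.0
```

Request:
apply_moves(
  targets=[
    {"travel":[-20,0,-20],"roll":0,"jaw":34},
    {"travel":[-20,0,-20],"roll":0,"jaw":34},
    {"travel":[0,0,0],"roll":0,"jaw":34},
    {"travel":[0,0,0],"roll":0,"jaw":34},
  ],
)

```text
clock: 8.25
tool_pos: [0.4934, -0.0403, 0.1981]
orientation: [180.0, 0.0, -133.1]
force: [-0.7, 0.3, -0.7]
opening: 0.0338
gripper_force: 0.0
```

Run:
```python
from wl import *
im,T=wrist('w4');cv2.imwrite('pics/w4b.png',cv2.resize(im,(768,576),interpolation=2))
plan([466.1,-70.1,150],-133.3,1)
```

```text
now [492.7 -40.7 197.5] [ 180.    -0.  -133.2] clock 8.3 F [ 0.   1.  -1.2] open 34.1
[39.7, -0.8, 47.5] 0.14
```

View pics/w4b.png

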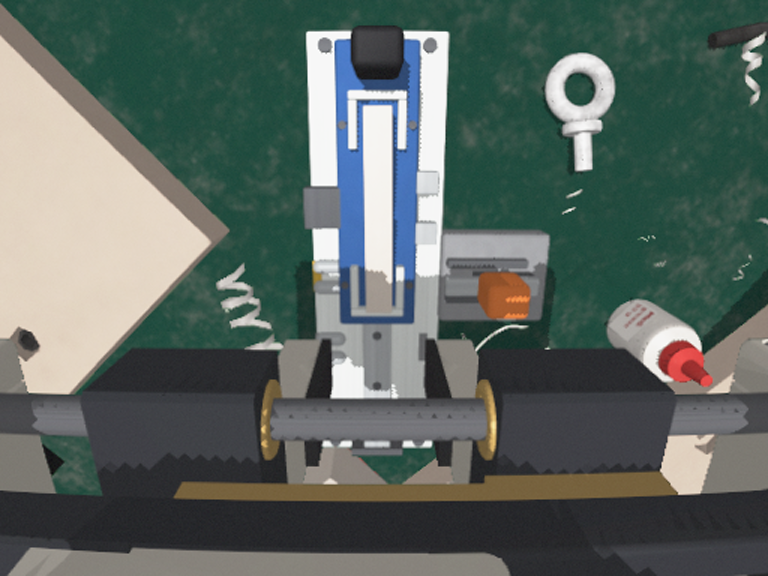

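The parallel lies in the nest, at (378,205), clear of all fences. Next, grip the post (across x) so the carrier can't run on.

Request:
apply_moves(
  targets=[
    {"travel":[30,-0.4,0],"roll":0,"jaw":60},
    {"travel":[45,-0.4,0],"roll":0,"jaw":60},
    {"travel":[30,0,0],"roll":0,"jaw":60},
    {"travel":[15,0,20],"roll":0,"jaw":60},
    {"travel":[0,0,40],"roll":0,"jaw":60},
    {"travel":[0,0,35],"roll":0,"jaw":60},
    {"travel":[0,0,18],"roll":0,"jaw":60},
    {"travel":[0,0,8],"roll":0,"jaw":60},
    {"travel":[0,0,0],"roll":0,"jaw":60},
    {"travel":[0,0,0],"roll":0,"jaw":60},
  ],
)

```text
clock: 9.3
tool_pos: [0.4122, -0.1288, 0.0776]
orientation: [-180.0, 0.0, -133.2]
force: [0.2, -0.5, -0.0]
opening: 0.0598
gripper_force: 0.0
```

Request:
apply_moves(
  targets=[
    {"travel":[0,0,0],"roll":0,"jaw":32},
    {"travel":[0,0,0],"roll":0,"jaw":20},
    {"travel":[0,0,0],"roll":0,"jaw":20},
    {"travel":[0,0,0],"roll":0,"jaw":20},
    {"travel":[0,0,0],"roll":0,"jaw":20},
    {"travel":[0,0,0],"roll":0,"jaw":20},
  ],
)

```text
clock: 9.9
tool_pos: [0.4117, -0.1285, 0.0773]
orientation: [180.0, 0.0, -133.2]
force: [-2.9, 1.5, 4.2]
opening: 0.026
gripper_force: 30.0
```

Run:
```python
from wl import *
T=np.load('pics/w4.npy');im=cv2.imread('pics/w4.png')
H,S,V=cv2.split(cv2.cvtColor(im,cv2.COLOR_BGR2HSV))
for c in blobs((H>5)&(H<22)&(S>150),60): print('orange',cv2.boundingRect(c),*rect('wrist',c,.071,T))
# lightness split of the orange top / side
for r in range(178,216,3): print(r,[(int(H[r,x]),int(V[r,x])) for x in range(318,356,5)])
plan([0,0,0],0,0)
```

```text
orange (319, 182, 34, 30) [446.3  18.6] [27.2 30.2] 136.7
178 [(130, 81), (120, 78), (120, 80), (108, 123), (110, 116), (102, 117), (110, 117), (108, 175)]
181 [(105, 76), (9, 105), (8, 109), (9, 108), (10, 110), (0, 104), (120, 104), (120, 119)]
184 [(113, 103), (11, 141), (12, 142), (11, 142), (11, 160), (12, 157), (110, 110), (98, 100)]
187 [(105, 134), (11, 140), (11, 144), (11, 143), (11, 162), (11, 164), (10, 150), (105, 137)]
190 [(10, 127), (11, 133), (11, 147), (11, 152), (11, 151), (11, 162), (11, 152), (120, 129)]
193 [(13, 129), (12, 132), (11, 161), (11, 166), (12, 167), (11, 166), (12, 164), (9, 147)]
196 [(12, 123), (12, 132), (11, 161), (11, 168), (12, 167), (11, 167), (11, 166), (8, 149)]
199 [(11, 102), (11, 132), (11, 164), (12, 167), (13, 238), (12, 235), (13, 240), (9, 137)]
202 [(105, 99), (11, 132), (11, 163), (11, 167), (11, 167), (11, 168), (11, 166), (6, 105)]
205 [(120, 107), (11, 132), (11, 163), (11, 166), (11, 167), (12, 166), (11, 167), (90, 103)]
208 [(135, 108), (11, 123), (11, 162), (11, 165), (11, 169), (11, 164), (11, 165), (120, 104)]
211 [(135, 107), (113, 109), (11, 156), (11, 154), (12, 227), (12, 228), (11, 226), (113, 107)]
214 [(79, 62), (83, 56), (82, 57), (84, 65), (80, 86), (80, 65), (82, 56), (81, 56)]
now [ 411.7 -128.5   77.3] [ 180.     0.  -133.2] clock 9.9 F [-2.9  1.5  4.2] open 26.0
```

Request:
apply_moves(
  targets=[
    {"travel":[-3,0,0],"roll":0,"jaw":20},
    {"travel":[-6,0,0],"roll":0,"jaw":20},
    {"travel":[-6,0,0],"roll":0,"jaw":20},
    {"travel":[-6,0,0],"roll":0,"jaw":20},
    {"travel":[-6,0,0],"roll":0,"jaw":20},
    {"travel":[-6,0,0],"roll":0,"jaw":20},
    {"travel":[-6,0,0],"roll":0,"jaw":20},
    {"travel":[-6,0,0],"roll":0,"jaw":20},
    {"travel":[-3,0,0],"roll":0,"jaw":20},
    {"travel":[0,0,0],"roll":0,"jaw":20},
  ],
)

```text
clock: 10.9
tool_pos: [0.4452, -0.093, 0.0773]
orientation: [-180.0, 0.1, -133.2]
force: [-1.4, 7.9, 5.2]
opening: 0.0257
gripper_force: 30.0
```

Request:
apply_moves(
  targets=[
    {"travel":[0,0,0],"roll":0,"jaw":20},
    {"travel":[-1,0,0],"roll":0,"jaw":20},
    {"travel":[0,0,0],"roll":0,"jaw":20},
    {"travel":[0,0,0],"roll":0,"jaw":20},
  ],
)

```text
clock: 11.3
tool_pos: [0.4456, -0.0926, 0.0773]
orientation: [-180.0, 0.0, -133.2]
force: [-2.8, 4.0, 5.2]
opening: 0.0256
gripper_force: 30.0
```

Force turned to a forward pull and then dropped: the detent is drawing it in. Release and look.

Request:
apply_moves(
  targets=[
    {"travel":[0,0,0],"roll":0,"jaw":30},
    {"travel":[0,0,0],"roll":0,"jaw":60},
    {"travel":[0,0,0],"roll":0,"jaw":60},
    {"travel":[0,0,0],"roll":0,"jaw":60},
    {"travel":[0,0,-15],"roll":0,"jaw":60},
    {"travel":[0,0,-35],"roll":0,"jaw":60},
    {"travel":[0,0,-35],"roll":0,"jaw":60},
    {"travel":[-40,0,-20],"roll":0,"jaw":60},
    {"travel":[-40,0,-15],"roll":0,"jaw":60},
    {"travel":[-20,0,0],"roll":0,"jaw":60},
  ],
)

```text
clock: 12.3
tool_pos: [0.517, -0.0181, 0.1996]
orientation: [-179.8, 0.2, -133.1]
force: [-0.0, -0.4, -0.4]
opening: 0.0601
gripper_force: 0.0
```

Request:
apply_moves(
  targets=[
    {"travel":[0,0,0],"roll":0,"jaw":40},
    {"travel":[0,0,0],"roll":0,"jaw":40},
    {"travel":[0,0,0],"roll":0,"jaw":40},
  ],
)

```text
clock: 12.6
tool_pos: [0.5127, -0.0206, 0.1962]
orientation: [179.9, -0.1, -133.2]
force: [0.2, -0.9, -0.3]
opening: 0.0427
gripper_force: 0.0
```

Run:
```python
from wl import *
im,T=wrist('w5');cv2.imwrite('pics/w5b.png',cv2.resize(im,(768,576),interpolation=2))
plan([0,0,0],0,0)
H,S,V=cv2.split(cv2.cvtColor(im,cv2.COLOR_BGR2HSV))
bl=[c for c in blobs((H>98)&(H<125)&(S>120)&(V>60),100)]
for c in bl: print('blue',cv2.boundingRect(c),*rect('wrist',c,.04,T))
for c in blobs((H>5)&(H<22)&(S>150),60): print('orange',cv2.boundingRect(c),*rect('wrist',c,.071,T))
```

```text
now [512.8 -20.7 196.5] [ 1.800e+02 -1.000e-01 -1.332e+02] clock 12.65 F [-0.5  0.2 -0.6] open 41.6
blue (228, 213, 48, 23) [546.4  15.7] [24.1 47.9] 136.8
blue (224, 53, 56, 172) [491.5 -43.2] [ 49.2 160.8] 46.7
orange (321, 155, 36, 29) [447.7  19.9] [24.7 30.5] 136.9
```

View pics/w5b.png

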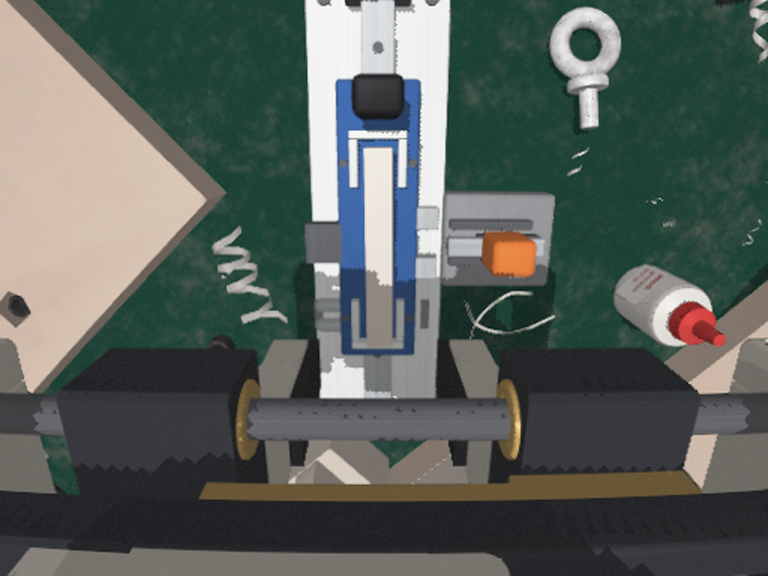

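The carrier sits at the middle: nest computed (503,-31) vs. station (504,-30); the lug gap (row 242) faces the lock slider (row 247); the bar is still in the nest. Orange grip top at (513,255) px → about (446,21) mm. I'll turn 90° and grip it across y.

Run:
```python
from h import *
print(ctrl.get_obs()['joint_pos'].round(1))
plan([446,21.4,190],-43.3,10)
plan([446,21.4,190],136.7,1)
```

```text
[ 19.6   7.8 -23.7  -0.  -58.6 -62.8]
now [512.8 -20.7 196.5] [ 1.800e+02 -1.000e-01 -1.332e+02] clock 12.65 F [-0.5  0.2 -0.6] open 41.6
[1.5, 7.8, 0.6] -8.99
[0.3, 7.9, 0.6] -8.99
[-1.0, 7.8, 0.6] -8.99
[-2.2, 7.6, 0.6] -8.99
[-3.3, 7.2, 0.6] -8.99
[-4.4, 6.6, 0.6] -8.99
[-5.4, 5.8, 0.6] -8.99
[-6.2, 4.9, 0.6] -8.99
[-6.9, 3.8, 0.6] -8.99
[-7.4, 2.7, 0.6] -8.99
now [512.8 -20.7 196.5] [ 1.800e+02 -1.000e-01 -1.332e+02] clock 12.65 F [-0.5  0.2 -0.6] open 41.6
[15.1, 77.5, 6.5] 90.1
```

Request:
apply_moves(
  targets=[
    {"travel":[1.5,7.8,0.5],"roll":-8.5,"jaw":55},
    {"travel":[0.3,7.9,0.5],"roll":-8.5,"jaw":55},
    {"travel":[-1,7.8,0.5],"roll":-8.5,"jaw":55},
    {"travel":[-2,7.6,0.5],"roll":-8.5,"jaw":55},
    {"travel":[-3,7.2,0.5],"roll":-8.5,"jaw":55},
    {"travel":[-4,6.6,0.5],"roll":-8.5,"jaw":55},
    {"travel":[-5,5.8,0.5],"roll":-8.5,"jaw":55},
    {"travel":[-6,5,0.5],"roll":-8.5,"jaw":55},
    {"travel":[-7,4,0.5],"roll":-8.5,"jaw":55},
    {"travel":[-7.5,3,0.5],"roll":-8.5,"jaw":55},
  ],
)

```text
clock: 13.65
tool_pos: [0.4471, 0.0224, 0.1919]
orientation: [180.0, 0.0, -47.9]
force: [-0.4, -0.1, 0.2]
opening: 0.0553
gripper_force: 0.0
```

Request:
apply_moves(
  targets=[
    {"travel":[0,0,0],"roll":-5,"jaw":55},
    {"travel":[0,0,0],"roll":0,"jaw":55},
    {"travel":[0,0,0],"roll":0,"jaw":55},
    {"travel":[0,0,0],"roll":0,"jaw":55},
  ],
)

```text
clock: 14.05
tool_pos: [0.4479, 0.0227, 0.192]
orientation: [180.0, 0.0, -43.3]
force: [-0.8, 0.1, -0.2]
opening: 0.0553
gripper_force: 0.0
```

Run:
```python
from wl import *
im,T=wrist('w6')
plan([446,21.4,75],-43.3,1)
H,S,V=cv2.split(cv2.cvtColor(im,cv2.COLOR_BGR2HSV))
for c in blobs((H>5)&(H<22)&(S>150),60): print('orange',cv2.boundingRect(c),*rect('wrist',c,.071,T))
bl=blobs((H>98)&(H<125)&(S>120)&(V>60),100)
for c in bl: print('blue',cv2.boundingRect(c),*rect('wrist',c,.04,T))
```

```text
now [447.9  22.8 192. ] [180.    0.  -43.3] clock 14.1 F [-0.7 -0.6  0.6] open 55.2
[-0.5, 2.3, 117.0] 0.01
orange (240, 169, 25, 35) [449.9  22.3] [20.8 30.3] 136.7
blue (167, 66, 199, 57) [496.5 -38.2] [ 48.3 174. ] 46.7
```

Request:
apply_moves(
  targets=[
    {"travel":[0,0.7,40],"roll":0,"jaw":55},
    {"travel":[0,0,40],"roll":0,"jaw":55},
    {"travel":[0,0,25],"roll":0,"jaw":55},
    {"travel":[0,0,11],"roll":0,"jaw":55},
    {"travel":[0,0,0],"roll":0,"jaw":30},
    {"travel":[0,0,0],"roll":0,"jaw":26},
    {"travel":[0,0,0],"roll":0,"jaw":16},
    {"travel":[0,0,0],"roll":0,"jaw":16},
    {"travel":[0,0,0],"roll":0,"jaw":16},
    {"travel":[0,0,0],"roll":0,"jaw":16},
  ],
)

```text
clock: 15.1
tool_pos: [0.4478, 0.0227, 0.0768]
orientation: [-179.9, -0.0, -43.2]
force: [-0.7, 0.2, 5.7]
opening: 0.022
gripper_force: 30.0
```

Request:
apply_moves(
  targets=[
    {"travel":[0,0,0],"roll":0,"jaw":16},
    {"travel":[0,0,0],"roll":0,"jaw":16},
  ],
)

```text
clock: 15.3
tool_pos: [0.4479, 0.0227, 0.0768]
orientation: [-179.9, -0.0, -43.1]
force: [-1.8, -0.3, 6.7]
opening: 0.0218
gripper_force: 30.0
```

Request:
apply_moves(
  targets=[
    {"travel":[2,0,0],"roll":0,"jaw":16},
    {"travel":[3,0,0],"roll":0,"jaw":16},
    {"travel":[3,0,0],"roll":0,"jaw":16},
    {"travel":[3,0,0],"roll":0,"jaw":16},
    {"travel":[3,0,0],"roll":0,"jaw":16},
    {"travel":[2,0,0],"roll":0,"jaw":16},
    {"travel":[0,0,0],"roll":0,"jaw":16},
    {"travel":[0,0,0],"roll":0,"jaw":16},
  ],
)

```text
clock: 16.1
tool_pos: [0.4597, 0.0116, 0.0768]
orientation: [-179.9, -0.0, -43.2]
force: [-0.2, -1.4, 5.1]
opening: 0.0214
gripper_force: 30.0
```

Request:
apply_moves(
  targets=[
    {"travel":[1,0,0],"roll":0,"jaw":16},
    {"travel":[1,0,0],"roll":0,"jaw":16},
    {"travel":[0,0,0],"roll":0,"jaw":16},
    {"travel":[0,0,0],"roll":0,"jaw":16},
  ],
)

```text
clock: 16.5
tool_pos: [0.461, 0.0103, 0.0768]
orientation: [-179.9, -0.0, -43.1]
force: [-1.9, -0.8, 6.1]
opening: 0.0216
gripper_force: 30.0
```

Request:
apply_moves(
  targets=[
    {"travel":[1,0,0],"roll":0,"jaw":16},
    {"travel":[0,0,0],"roll":0,"jaw":16},
    {"travel":[0,0,0],"roll":0,"jaw":16},
  ],
)

```text
clock: 16.8
tool_pos: [0.4617, 0.0097, 0.0768]
orientation: [-179.9, -0.0, -43.1]
force: [-1.6, 0.6, 7.1]
opening: 0.0216
gripper_force: 30.0
```

Request:
apply_moves(
  targets=[
    {"travel":[1,0,0],"roll":0,"jaw":16},
    {"travel":[1,0,0],"roll":0,"jaw":16},
    {"travel":[0,0,0],"roll":0,"jaw":16},
    {"travel":[0,0,0],"roll":0,"jaw":16},
  ],
)

```text
clock: 17.2
tool_pos: [0.4626, 0.0087, 0.0768]
orientation: [-179.9, 0.0, -43.2]
force: [-5.4, 5.4, 9.8]
opening: 0.0217
gripper_force: 30.0
```

Request:
apply_moves(
  targets=[
    {"travel":[1,0,0],"roll":0,"jaw":16},
    {"travel":[0,0,0],"roll":0,"jaw":16},
    {"travel":[0,0,0],"roll":0,"jaw":16},
  ],
)

```text
clock: 17.5
tool_pos: [0.4628, 0.0085, 0.0768]
orientation: [-179.9, 0.1, -43.2]
force: [-10.2, 10.4, 14.1]
opening: 0.022
gripper_force: 30.0
```

Hard stop at 20.6 mm of travel (start ≈ 5.4 mm): home. Release and check.

Request:
apply_moves(
  targets=[
    {"travel":[-1,0,0],"roll":0,"jaw":25},
    {"travel":[0,0,0],"roll":0,"jaw":40},
    {"travel":[0,0,0],"roll":0,"jaw":40},
    {"travel":[0,0,0],"roll":0,"jaw":40},
    {"travel":[0,0,-20],"roll":0,"jaw":40},
    {"travel":[0,0,-40],"roll":0,"jaw":40},
    {"travel":[0,0,-45],"roll":0,"jaw":40},
    {"travel":[0,0,-25],"roll":0,"jaw":40},
    {"travel":[0,0,0],"roll":0,"jaw":40},
    {"travel":[0,0,0],"roll":0,"jaw":40},
  ],
)

```text
clock: 18.5
tool_pos: [0.4628, 0.0082, 0.2063]
orientation: [-179.9, -0.0, -43.2]
force: [0.4, -0.1, -0.3]
opening: 0.04
gripper_force: 0.0
```

Request:
apply_moves(
  targets=[
    {"travel":[0,0,0],"roll":0,"jaw":40},
    {"travel":[0,0,0],"roll":0,"jaw":40},
  ],
)

```text
clock: 18.7
tool_pos: [0.4622, 0.0079, 0.2049]
orientation: [179.9, 0.1, -43.2]
force: [0.3, 0.1, 0.2]
opening: 0.0398
gripper_force: 0.0
```

Run:
```python
from wl import *
im,T=wrist('w7');cv2.imwrite('pics/w7b.png',cv2.resize(im,(768,576),interpolation=2))
plan([0,0,0],0,0)
H,S,V=cv2.split(cv2.cvtColor(im,cv2.COLOR_BGR2HSV))
for c in blobs((H>5)&(H<22)&(S>150),60): print('orange',cv2.boundingRect(c),*rect('wrist',c,.071,T))
for c in blobs((H>98)&(H<125)&(S>120)&(V>60),100): print('blue',cv2.boundingRect(c),*rect('wrist',c,.04,T))
```

```text
now [462.3   7.9 205. ] [ 1.799e+02  1.000e-01 -4.320e+01] clock 18.75 F [-0.9  0.7  0.2] open 40.2
orange (239, 166, 24, 33) [464.7   8.4] [20.8 29.8] 136.8
blue (203, 130, 101, 13) [490.1 -18.6] [11.5 96.1] 46.9
blue (171, 90, 187, 53) [496.7 -38.5] [ 48.1 174.4] 46.9
```

View pics/w7b.png

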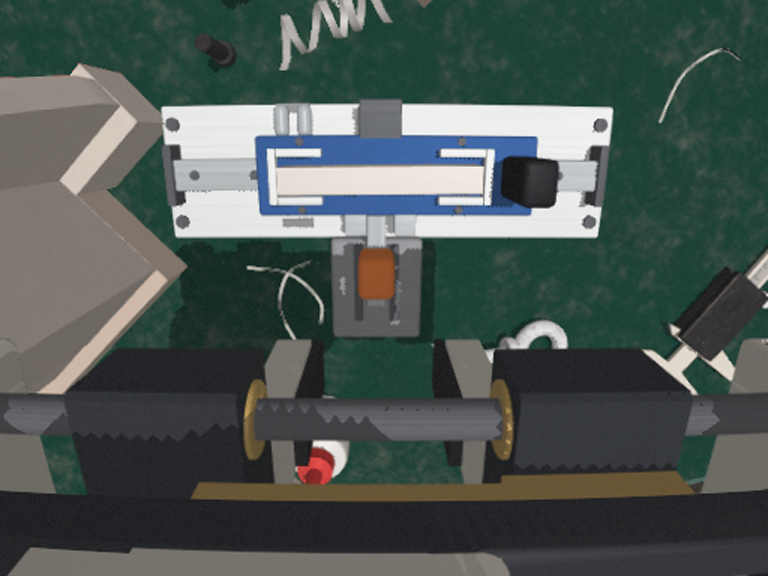

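The view shows the bolt at (376,230) between the lugs, the grip moved 20.3 mm to its stop, the bar in the nest (380,180), and the gripper clear of everything.

```bash
python3 -c "
from plant import ctrl
print(ctrl.close_job())"
```

```text
the job is handed in; nothing more can be done
None
```

The job is handed in, though no verdict came back. The last wrist picture shows the parallel in the nest, the carrier in the middle detent, the lock pushed to its stop with its bolt between the lugs, and the gripper touching nothing.

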